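# Roll the rolling pin out of its clip holder onto the drain tray

### The job

Take the wooden rolling pin out of the clip holder by rolling it sideways, out through the open front of the two spring clips and over their springy lower lips; the clips hook over its top, so do not wrench it upwards. Then lay it gently, without letting it fall, along the middle of the ribbed drain tray and let go. Leave the timer, the scraper and the spoon where they are.

Things in the scene. Friction and masses are not known exactly. Their poses are not given: they have to be found in the camera images.
- pin: Wooden rolling pin, loose, 0.15 to 0.31 kg, 240 mm long. Origin at its middle, on its axis; y along it. Barrel 38 mm in diameter, 130 mm long (|y| up to 65), to be gripped there; at each end a handle 20 mm in diameter (|y| 65 to 105) with a 27 mm knob (to |y| = 120). It starts level in the holder, clipped by the handles, turned about its own axis at will.
- holder: Steel clip holder fixed to the table. Origin on the table under the clipped pin's axis; z up, y along the pin, -x is the open front, roughly towards the robot. Base plate 84 mm (x -38 to +46) by 204 mm (y), 6 mm thick. Two clips, each 16 mm wide, at y = -80 and +80; nothing stands between them: the barrel is free on all sides, with 50 mm between barrel and plate.
- seat (a point): Point on the clipped pin's axis, midway between the clips, 75 mm above the table; axes as the holder's. At each clip a post stands behind the handle (from x = +12 mm), a seat lies under it, and a rigid hook covers it (underside 11.5 mm, top 16.5 mm above this point, reaching forward to x = -8.5 mm). So the pin may go up only once its axis is 20 mm or more forward (-x) of this point.
- lips (a point): Midway between the round top edges of the two springy lower lips, 12 mm forward of and 3 mm below the seat point (the lips are at y = -80 and +80). Each lip hinges from below and behind and yields forward and down: the handle presses it down about 7 mm as it rolls over it straight along the holder's -x at its own height. Both together resist with up to about 12 to 16 N.
- tray: Shallow stainless drain tray fixed to the table, 170 mm (x) by 310 mm (y), rim 19 mm high. Origin on the table under its middle; z up, y along its length. Six ribs along y, 24 mm apart, tops 5.5 mm above the table. The pin lies along y with its barrel in the valley between two ribs, its axis 21 mm above the table (24.5 mm on top of a rib); the middle of the tray is such a valley.
- timer: Round kitchen timer, 68 mm in diameter, 36 mm high, loose, origin under its middle. A bystander.
- scraper: Flat bench scraper with a rolled grip, 89 x 124 x 18 mm, loose, origin under its middle. A bystander.
- spoon: Measuring spoon, 41 x 132 x 16 mm, loose, origin under its middle. A bystander.

How it is judged:
On the way:
1. the pin has come out through the open front of the clips: its axis at least 18 mm forward of its seat, and still lower than 35 mm above it (x of pin in the frame of holder between -0.12 and -0.018 m and z of pin in the frame of holder below 0.11 m).
At the end, for the whole second after the job is handed in: The pin lies at rest on the ribs of the drain tray, its axis lower than 29 mm above the table, its middle within 40 mm across and 35 mm along of the tray's middle, its axis within 0.25 rad of the tray's length (x of pin in the frame of tray between -0.04 and 0.04 m and y of pin in the frame of tray between -0.035 and 0.035 m and height (world z) of pin below 0.029 m and angle between the y axis of pin and the y axis of tray, either way round below 0.25 rad and linear speed of pin below 0.03 m/s); the robot touches nothing.
It fails at once if the pin falls or is flung: faster than 0.7 m/s while no finger touches it (linear speed of pin above 0.7 m/s and contact force between the fingers and pin below 0.1 N).
It fails at once if the pin is wrenched against the holder with more than 60 N (contact force between pin and holder above 60 N).
It fails at once if the timer, scraper or spoon is moved more than 30 mm (distance of any of timer, scraper, spoon from where it was at the start of the episode above 0.03 m).
It also fails if it takes over 42 s, if anything falls off the work surface, if the arm or the gripper's body presses on something with over 40 N, if the wrist force passes 120 N, or if a joint passes its speed limit or range.

### The arm

A 7-joint arm with a two-finger parallel gripper is mounted at the origin on the work surface; the furniture and walls round the work are solid. World frame = base frame: x ahead of the robot, y to its left, z up, the work surface at z = 0. Lengths are in m, angles in rad, forces in N, time in s.
With the tool pointing down it reaches from about 0.4 to 0.85 m from the base axis. Payload 10.4 kg.
Tool frame: the origin (TCP) lies midway between the tips of the shut fingers; the grasp point (between the pads) lies 19 mm behind it; z points along the fingers, y is the line along which they close (so a half turn about z gives the same grasp; the last joint's range is limited). The gripper opens to 85 mm and grips with 20 to 120 N. Pads are 22 mm wide; open, the fingers measure 114 mm over their backs; the gripper's body (76 mm by 85 mm) begins 54 mm behind the grasp point. The pads swing forward as they close: fully open they stand 13 mm farther back than shut.
Start: joints at [1.12, 0.332, -0.065, 1.46, 0.022, 1.35, -0.088], TCP at [0.259, -0.569, 0.231] pointing down, gripper open.
Joint ranges: [-2.6, 2.6], [-0.5, 2.12], [-1.47, 1.34], [0.16, 2.42], [-1.27, 4.41], [0.06, 2.06], [-2.6, 2.6]. Speed limits (rad/s): [2.22, 2.22, 2.79, 2.79, 3.14, 3.14, 3.14].

### API

Orientations are given as a unit quaternion [w, x, y, z].
In Python, from bench import sensors, camera, order, recognise gives the robot as it stands.
- The arm moves only by the tool step_arm, never from a script. Its argument "commands" is a list that holds one entry, the list of rows, each a list of 7 numbers: the gripper's target within -1 to 1 (fully open at 1, half-way at 0, shut at -1), then the shift along the tool's x, y, z in m, then the turn, a rotation vector about the tool's x, y, z in rad. In form: [[[grip, x, y, z, wx, wy, wz], ...]]. A call has 1 to 10 rows; each row is the pose to reach, as a shift and turn from the pose commanded when the call began, along the tool's axes at that moment; what a row does not reach only later rows make up. A row lasts 1/12 s, in which the tool goes at most 41.7 mm and 7.16 degrees, less where a joint would pass 70% of its speed; a pose out of reach is approached as far as the arm can. A call with a gripper value outside its range is refused whole. The fingers move at their own pace and stop on an object; "force" is the grip in N (left out, the last holds). Time passes only in rows, so rows that repeat a pose let the fingers close. It gives the time, the measured TCP pose, the force, the opening and the grip force at its end, in the units of the state.
- sensors.sense(): the state, without advancing time (a new reading comes with each control period).
- camera(name): name is "scene" or "side" or "wrist"; returns a dict with "color" (420x560x3 uint8, blue, green, red), "fov_y" (degrees; the focal length in pixels is half the picture's height over the tangent of half this angle, whatever the lens; pixels are square), "cx", "cy" (the principal point, pixels), "pose" (4x4, takes a point from camera to world coordinates); the wrist camera has in their place "T_tool_cam" (4x4, takes a point from camera to tool coordinates, whose origin is the TCP and whose axes are the flange's). Camera axes: x right, y up, looking along -z (the intrinsics and any distortion apply to the point x, -y, -z); pixel columns grow to the right and rows downward; lengths in m; the calibration is good to about 2 mm. A picture is of the moment at which its call begins: read the wrist's pose just before it. There is no depth.
- order.sign_off(): hands the job in; it is judged then, once.
Trained networks look in a picture, given as the dict that the camera call returned (one of the last four; its "shot" number tells which), for a name from the list of things; names that differ only in an ending like _2 or _b are one class to them, and where a whole thing is asked for, a point or a joint stands for the part that bears it (a point fixed in the world has none). Each returns a list of dicts, best first, with "p" (0 to 1); they miss things now and then, are a little off and sometimes report something else, mostly with a low value. They report only what shows in the picture. A call takes as long as a camera call.
- recognise(picture, name): "box" ([left, top, width, height] in pixels, round what is visible of it).
The state is a dict: "time": time; "qpos": joint angles; "joint_velocities": joint speeds; "joint_efforts": joint torques, N m; "position": TCP position; "orientation": TCP orientation; "force": force on the tool from outside, world axes, zero at the start; "ft_torque": the same for the moment, N m; "grip_width": finger opening in m; "finger_force": force on a finger pad.
Only numpy, scipy, OpenCV 4.12 (cv2) and the standard library are available. Lean on these libraries where they do the work, as an engineer would, in place of code of your own. Each camera call takes 0.05 s, during which the arm holds its last target. There are 200 camera calls.

## Working session

There is one attempt and no reset: what is moved stays moved. The work goes in short steps, Python scripts to look and compute and a tool call to move; the robot and the scene stay as the last step left them, time stands still between calls to the robot, and variables do not carry over. Pictures are saved under pics/ and viewed, at most 10 in all, crops included, and the job is handed in when it is done.

Besides the shell and the picture viewer there is one more tool, called by a JSON object that holds its "name" and its "arguments". step_arm: Moves the arm, as the interface text tells. Its arguments: {"type":"object","properties":{"commands":{"type":"array"},"force":{"type":"number"}},"required":["commands"]}

```bash
mkdir -p pics; ls
cat > h.py <<'E'
import numpy as np, cv2
from bench import sensors, camera, order, recognise
from scipy.spatial.transform import Rotation as R
def T(s):
    M=np.eye(4); q=s["orientation"]; M[:3,:3]=R.from_quat([q[1],q[2],q[3],q[0]]).as_matrix(); M[:3,3]=s["position"]; return M
def shot(n):
    s=sensors.sense(); c=camera(n)
    if n=="wrist": c["P"]=T(s)@np.array(c["T_tool_cam"])
    else: c["P"]=np.array(c["pose"])
    return c
def f(c): return c["color"].shape[0]/2/np.tan(np.radians(c["fov_y"])/2)
def ray(c,u,v,z):
    d=c["P"][:3,:3]@np.array([(u-c["cx"])/f(c),-(v-c["cy"])/f(c),-1]); o=c["P"][:3,3]
    return o+d*(z-o[2])/d[2]
def proj(c,p):
    q=np.linalg.inv(c["P"])@np.append(p,1); return c["cx"]+f(c)*q[0]/-q[2], c["cy"]-f(c)*q[1]/-q[2]
E
python3 - <<'E'
from h import *
s=sensors.sense(); print(s["time"],s["position"],s["orientation"],s["grip_width"])
ims=[]
for n in ["scene","side"]:
    c=shot(n); print(n,[k for k in c if k not in("color",)],c["P"].round(3).tolist(),c["fov_y"],c["cx"],c["cy"],c.get("distortion"))
    cv2.imwrite(f"pics/{n}0.png",c["color"])
    for k in ["pin","holder","tray","timer","scraper","spoon"]:
        print(k,[(np.round(r["box"]).tolist(),round(r["p"],2)) for r in recognise(c,k)[:2]])
E
```

```text
pics
0.0 [ 0.2591382  -0.5683426   0.23051669] [-6.74456894e-04  9.77207859e-01  2.12283563e-01 -1.85117094e-04] 0.08551832220834166
scene ['fov_y', 'cx', 'cy', 'pose', 'shot', 'P'] [[0.901, 0.309, -0.304, 0.342], [-0.434, 0.626, -0.648, -0.576], [-0.01, 0.716, 0.698, 0.697], [0.0, 0.0, 0.0, 1.0]] 46.682853438050856 270.4850653309636 217.4354387869923 None
pin [([169.0, 140.0, 92.0, 50.0], 0.81)]
holder [([174.0, 140.0, 90.0, 84.0], 0.75)]
tray [([190.0, 252.0, 129.0, 165.0], 0.63)]
timer [([315.0, 202.0, 35.0, 32.0], 0.6)]
scraper [([351.0, 253.0, 79.0, 71.0], 0.95)]
spoon [([285.0, 149.0, 25.0, 39.0], 0.64)]
side ['fov_y', 'cx', 'cy', 'pose', 'shot', 'P'] [[0.511, -0.753, 0.415, 0.995], [0.859, 0.444, -0.253, -0.215], [0.007, 0.486, 0.874, 0.839], [0.0, 0.0, 0.0, 1.0]] 56.40542931473176 277.4741793208642 214.5245292736563 None
pin []
holder [([293.0, 132.0, 66.0, 83.0], 0.56)]
tray [([119.0, 171.0, 133.0, 90.0], 0.88)]
timer [([287.0, 256.0, 27.0, 31.0], 0.6)]
scraper [([200.0, 283.0, 66.0, 64.0], 0.8)]
spoon [([346.0, 221.0, 50.0, 32.0], 0.78)]
```

View pics/scene0.png

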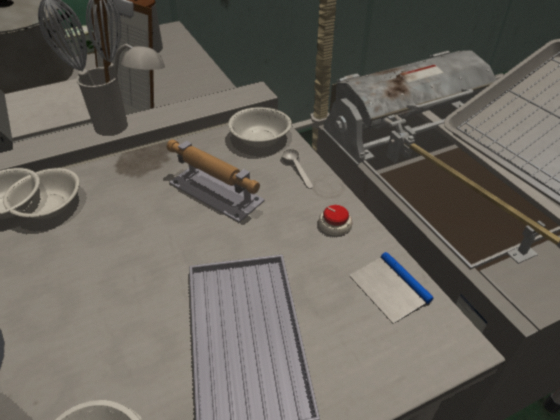

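View pics/side0.png

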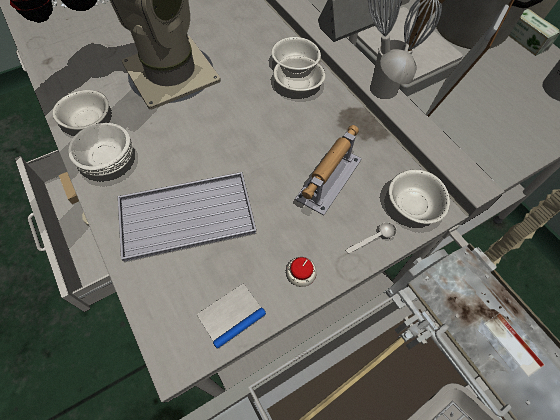

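The scene view shows the pin from about (171,146) to (256,186) in the clips and the tray below, cut off by the frame. The side view shows the pin from (353,130) to (306,197), and the tray corners at (120,197), (240,175), (256,234) and (124,259).

Run:
```python
from h import *
a=shot("scene"); b=shot("side")
for n,c,ps in [("scene pin",a,[(171,146),(256,186)]),("side pin",b,[(353,130),(306,197)])]:
    for p in ps: print(n,ray(c,*p,.075).round(3))
for p in [(120,197),(240,175),(256,234),(124,259)]: print("tray side",ray(b,*p,.019).round(3))
for p in [(189,266),(281,258),(315,415)]: print("tray scene",ray(a,*p,.019).round(3))
print("timer",ray(a,332,220,.02).round(3),ray(b,301,271,.02).round(3))
print("base",ray(b,165,80,0).round(3))
d=[cv2.resize(x["color"][y0:y1,x0:x1],None,fx=4,fy=4,interpolation=2) for x,y0,y1,x0,x1 in [(a,130,230,155,275),(b,115,220,285,370)]]
h=max(i.shape[0] for i in d); d=[cv2.copyMakeBorder(i,0,h-i.shape[0],0,0,0) for i in d]
m=cv2.resize(np.hstack(d),None,fx=.95,fy=.95); print(m.shape); cv2.imwrite("pics/z.png",m[:600,:800])
```

```text
scene pin [0.516 0.295 0.075]
scene pin [0.626 0.093 0.075]
side pin [0.519 0.298 0.075]
side pin [0.626 0.087 0.075]
tray side [ 0.368 -0.284  0.019]
tray side [ 0.459 -0.     0.019]
tray side [ 0.625 -0.047  0.019]
tray side [ 0.529 -0.333  0.019]
tray scene [0.45  0.004 0.019]
tray scene [ 0.608 -0.052  0.019]
tray scene [ 0.521 -0.334  0.019]
timer [ 0.743 -0.009  0.02 ] [ 0.756 -0.005  0.02 ]
base [ 0.024 -0.026  0.   ]
(399, 779, 3)
```

View pics/z.png

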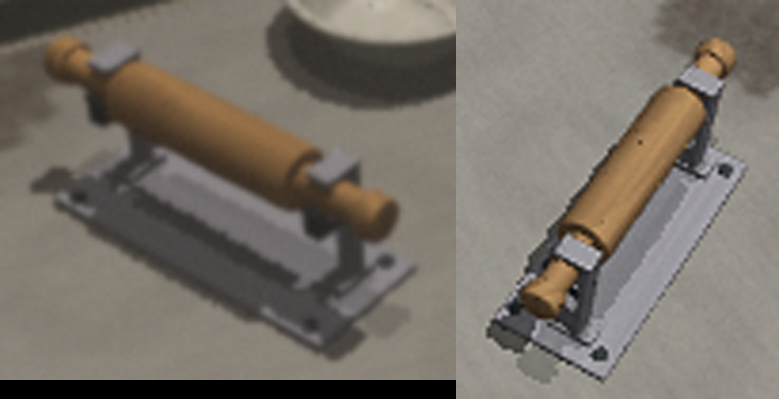

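The crop confirms that the hooks are over the handles, the open front faces the robot, and the barrel is free. Next I compute a move to above the pin, with tool y along the holder's x axis.

```bash
cat >> h.py <<'E'
def goal(x,y,z,yang):
    "tool pointing down, tool y at world angle yang -> shift, turn in the current tool frame"
    s=sensors.sense(); M=T(s); Y=np.array([np.cos(yang),np.sin(yang),0]); Z=np.array([0,0,-1.]); G=np.c_[np.cross(Y,Z),Y,Z]
    print("shift",(M[:3,:3].T@(np.array([x,y,z])-M[:3,3])).round(4),"turn",R.from_matrix(M[:3,:3].T@G).as_rotvec().round(4))
E
python3 -c "
from h import *
goal(.572,.193,.24,.492)"
```

```text
shift [ 0.6005 -0.5633 -0.0087] turn [ 1.000e-04  1.000e-04 -1.635e+00]
```

{"name": "step_arm", "arguments": {"commands": [[[1,0.6,-0.563,-0.009,0,0,-1.635],[1,0.6,-0.563,-0.009,0,0,-1.635],[1,0.6,-0.563,-0.009,0,0,-1.635],[1,0.6,-0.563,-0.009,0,0,-1.635],[1,0.6,-0.563,-0.009,0,0,-1.635],[1,0.6,-0.563,-0.009,0,0,-1.635],[1,0.6,-0.563,-0.009,0,0,-1.635],[1,0.6,-0.563,-0.009,0,0,-1.635],[1,0.6,-0.563,-0.009,0,0,-1.635],[1,0.6,-0.563,-0.009,0,0,-1.635]]]}}

```text
time: 1.63
position: [0.4178, -0.1813, 0.2362]
orientation: [0.001, 0.666, 0.746, -0.0]
force: [1.4, 0.0, 0.1]
grip_width: 0.0853
finger_force: 0.0
```

```bash
python3 -c "
from h import *
s=sensors.sense();print(s['position'],s['qpos'],s['time'])
goal(.572,.193,.24,.492)"
```

```text
[ 0.41779333 -0.18132353  0.23622606] [ 0.79277852 -0.02458331 -0.471216    1.85611482 -0.01084425  1.30653823
  0.43749953] 1.6333
shift [ 0.3545  0.1954 -0.004 ] turn [ 3.00e-04  1.10e-03 -3.79e-01]
```

{"name": "step_arm", "arguments": {"commands": [[[1,0.355,0.195,-0.004,0,0,-0.379],[1,0.355,0.195,-0.004,0,0,-0.379],[1,0.355,0.195,-0.004,0,0,-0.379],[1,0.355,0.195,-0.004,0,0,-0.379],[1,0.355,0.195,-0.004,0,0,-0.379],[1,0.355,0.195,-0.004,0,0,-0.379],[1,0.355,0.195,-0.004,0,0,-0.379],[1,0.355,0.195,-0.004,0,0,-0.379],[1,0.355,0.195,-0.004,0,0,-0.379],[1,0.355,0.195,-0.004,0,0,-0.379]]]}}

```text
time: 2.47
position: [0.5738, 0.1941, 0.2398]
orientation: [-0.0, 0.516, 0.857, 0.001]
force: [0.1, 0.5, 0.6]
grip_width: 0.0852
finger_force: 0.0
```

{"name": "step_arm", "arguments": {"commands": [[[1,0,0,0,0,0,0],[1,0,0,0,0,0,0],[1,0,0,0,0,0,0]]]}}

```text
time: 2.72
position: [0.5735, 0.1899, 0.2397]
orientation: [0.0, 0.516, 0.856, -0.0]
force: [0.4, -0.6, -0.2]
grip_width: 0.0855
finger_force: 0.0
```

Run:
```python
from h import *
goal(.572,.193,.24,.492)
c=shot("wrist"); cv2.imwrite("pics/w1.png",c["color"]); np.save("w1.npy",dict(P=c["P"],cx=c["cx"],cy=c["cy"],fov_y=c["fov_y"],color=c["color"]),allow_pickle=True)
print(np.array(c["T_tool_cam"]).round(3).tolist(),c["fov_y"])
for p in [(.572,.193,.075),(.626,.09,.075),(.516,.295,.075)]: print(proj(c,p))
print(sensors.sense()["qpos"])
```

```text
shift [ 0.0034  0.0001 -0.0003] turn [-0.0005  0.0004 -0.0063]
[[0.0, 0.949, 0.314, 0.08], [1.0, -0.0, -0.0, 0.0], [-0.0, 0.314, -0.949, -0.142], [0.0, 0.0, 0.0, 1.0]] 58.16090241598327
(np.float64(279.3210376577066), np.float64(183.5970727444132))
(np.float64(278.9291221785633), np.float64(304.8620192992479))
(np.float64(276.7908054165103), np.float64(30.470285279237686))
[ 0.20360468  0.37925906 -0.77250372  1.47530726  0.26643129  1.39500016
 -0.09542715]
```

View pics/w1.png

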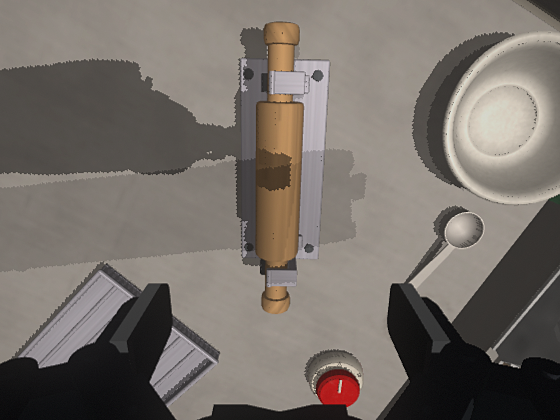

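The wrist view shows the barrel from (256–303, 101) to (257–300, 262). The top knob is centred at about (282,33) and the bottom knob at about (275,301). My estimate projects close to this.

Run:
```python
from h import *
c=np.load("w1.npy",allow_pickle=True).item()
a=ray(c,282,33,.075); b=ray(c,275.5,301,.075); d=a-b; print(a,b,np.linalg.norm(d),"dir",np.arctan2(d[1],d[0])-np.pi/2)
# barrel end lines at the top/edge
p=ray(c,280,101,.088);q=ray(c,278.5,262,.075); print(p,q,np.linalg.norm(p-q),(p+q)/2,(a+b)/2)
# plate corners z=.006
for uv in [(239,60),(329,60),(319,258),(241,258)]: print(ray(c,*uv,.006).round(4))
```

```text
[0.52020268 0.29529447 0.075     ] [0.62126017 0.09215223 0.075     ] 0.2268906915567629 dir 0.46162282317104264
[0.54127364 0.2522595  0.088     ] [0.60508984 0.12878869 0.075     ] 0.1395942292516287 [0.57318174 0.1905241  0.0815    ] [0.57073143 0.19372335 0.075     ]
[0.4921 0.2643 0.006 ]
[0.5658 0.3032 0.006 ]
[0.6575 0.124  0.006 ]
[0.5821 0.0842 0.006 ]
```

```bash
python3 -c "
from h import *
goal(.571,.193,.052,.466)"
```

```text
shift [ 0.0047 -0.0004  0.1878] turn [-0.0004  0.0009  0.0185]
```

{"name": "step_arm", "arguments": {"commands": [[[1,0.004,0,0.035,0,0,0.019],[1,0.004,0,0.07,0,0,0.019],[1,0.004,0,0.1,0,0,0.019],[1,0.004,0,0.125,0,0,0.019],[1,0.004,0,0.145,0,0,0.019],[1,0.004,0,0.16,0,0,0.019],[1,0.004,0,0.172,0,0,0.019],[1,0.004,0,0.182,0,0,0.019],[1,0.004,0,0.188,0,0,0.019],[1,0.004,0,0.188,0,0,0.019]]]}}

```text
time: 3.6
position: [0.5713, 0.1933, 0.0511]
orientation: [-0.0, 0.525, 0.851, -0.0]
force: [-0.1, 1.0, 0.4]
grip_width: 0.0857
finger_force: 0.0
```

{"name": "step_arm", "arguments": {"commands": [[[0.2,0,0,0,0,0,0],[0,0,0,0,0,0,0],[-0.1,0,0,0,0,0,0],[-0.15,0,0,0,0,0,0],[-0.2,0,0,0,0,0,0],[-0.3,0,0,0,0,0,0]]], "force": 30}}

```text
time: 4.1
position: [0.5719, 0.1943, 0.0526]
orientation: [0.0, 0.524, 0.851, 0.0]
force: [-2.0, -1.1, 6.0]
grip_width: 0.0371
finger_force: 29.7
```

{"name": "step_arm", "arguments": {"commands": [[[-1,0,0,0,0,0,0],[-1,0,0,0,0,0,0],[-1,0,0,0,0,0,0],[-1,0,0,0,0,0,0]]], "force": 70}}

```text
time: 4.43
position: [0.5719, 0.1942, 0.0527]
orientation: [0.0, 0.524, 0.851, 0.0]
force: [-2.4, -1.2, 7.6]
grip_width: 0.0366
finger_force: 69.0
```

Run:
```python
from h import *
s=sensors.sense(); print(s["position"],s["force"],s["ft_torque"],s["grip_width"]); goal(.571,.193,.052,.466)
c=shot("wrist"); cv2.imwrite("pics/w2.png",c["color"])
```

```text
[0.57191465 0.19423536 0.05269891] [-2.36905736 -1.24003515  7.59252898] [-0.21972435  0.51955223 -0.22040727] 0.03658388928088986
shift [-0.0007 -0.0014  0.0007] turn [0.0008 0.0004 0.0007]
```

View pics/w2.png

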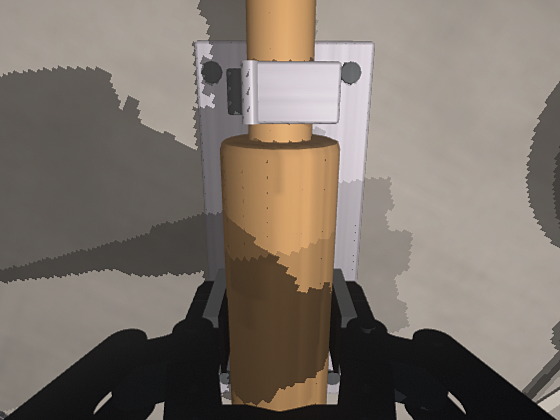

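The pin is gripped squarely. Now I roll it out forward, along tool -y.

{"name": "step_arm", "arguments": {"commands": [[[-1,0,-0.003,-0.001,0,0,0],[-1,0,-0.006,-0.001,0,0,0],[-1,0,-0.009,-0.001,0,0,0],[-1,0,-0.012,-0.001,0,0,0],[-1,0,-0.015,-0.001,0,0,0],[-1,0,-0.018,-0.001,0,0,0]]]}}

```text
time: 4.98
position: [0.5589, 0.1879, 0.0553]
orientation: [0.002, 0.524, 0.852, 0.004]
force: [8.3, 3.9, 10.1]
grip_width: 0.0362
finger_force: 71.4
```

{"name": "step_arm", "arguments": {"commands": [[[-1,0,-0.003,0,0,0,0],[-1,0,-0.006,0,0,0,0],[-1,0,-0.009,0,0,0,0],[-1,0,-0.012,0,0,0,0],[-1,0,-0.016,0,0,0,0],[-1,0,-0.02,0,0,0,0],[-1,0,-0.024,0,0,0,0],[-1,0,-0.028,0,0,0,0],[-1,0,-0.03,0,0,0,0],[-1,0,-0.03,0,0,0,0]]]}}

```text
time: 5.82
position: [0.5283, 0.1721, 0.0528]
orientation: [0.0, 0.524, 0.852, -0.0]
force: [0.7, 0.1, -1.9]
grip_width: 0.0363
finger_force: 70.9
```

Run:
```python
from h import *
s=sensors.sense(); print(s["position"],s["force"]); goal(.571,.193,.052,.466)
c=shot("wrist"); cv2.imwrite("pics/w3.png",c["color"])
```

```text
[0.52832399 0.1721004  0.05278987] [ 0.66956851  0.06324737 -1.94252538]
shift [-0.0005  0.0475  0.0008] turn [-0.0004  0.0003  0.0009]
```

View pics/w3.png

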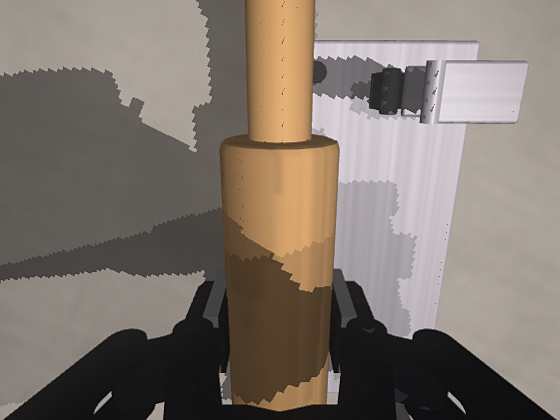

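The pin is clear of the clips and about 47 mm forward, unmoved in the grip. The force reading is about its weight (2 N).

{"name": "step_arm", "arguments": {"commands": [[[-1,0,-0.005,-0.02,0,0,0],[-1,0,-0.01,-0.045,0,0,0],[-1,0,-0.02,-0.075,0,0,0],[-1,0,-0.02,-0.1,0,0,0],[-1,0,-0.02,-0.115,0,0,0],[-1,0,-0.02,-0.12,0,0,0]]]}}

```text
time: 6.37
position: [0.5121, 0.1641, 0.1757]
orientation: [0.002, 0.524, 0.852, 0.001]
force: [0.7, 0.4, -1.9]
grip_width: 0.0361
finger_force: 70.8
```

```bash
python3 -c "
from h import *
goal(.491,-.166,.18,-.31)
print(sensors.sense()['qpos'])"
```

```text
shift [-0.2852 -0.1674 -0.0046] turn [ 4.40e-03 -3.00e-04  7.77e-01]
[ 0.30540391  0.26987788 -0.80427029  1.73635565  0.20758511  1.21858153
 -0.08516239]
```

{"name": "step_arm", "arguments": {"commands": [[[-1,-0.01,-0.006,0,0,0,0.03],[-1,-0.03,-0.018,0,0,0,0.09],[-1,-0.06,-0.035,0,0,0,0.16],[-1,-0.09,-0.053,0,0,0,0.25],[-1,-0.12,-0.07,0,0,0,0.33],[-1,-0.15,-0.088,0,0,0,0.41],[-1,-0.18,-0.106,0,0,0,0.49],[-1,-0.21,-0.123,0,0,0,0.57],[-1,-0.235,-0.138,0,0,0,0.64],[-1,-0.255,-0.15,0,0,0,0.7]]]}}

```text
time: 7.2
position: [0.49, -0.1353, 0.1712]
orientation: [-0.001, 0.787, 0.617, -0.001]
force: [-0.2, 0.2, -2.1]
grip_width: 0.0363
finger_force: 70.8
```

{"name": "step_arm", "arguments": {"commands": [[[-1,0,0,0,0,0,0],[-1,0,0,0,0,0,0]]]}}

```text
time: 7.37
position: [0.4909, -0.1331, 0.1716]
orientation: [-0.001, 0.786, 0.619, -0.0]
force: [0.2, 0.9, -2.1]
grip_width: 0.036
finger_force: 70.8
```

Run:
```python
from h import *
goal(.491,-.166,.18,-.31); print(sensors.sense()["position"])
c=shot("scene"); d=shot("side"); w=shot("wrist")
cv2.imwrite("pics/w4.png",w["color"])
cv2.imwrite("pics/s4.png",np.hstack([cv2.resize(c["color"][240:420,150:350],None,fx=2,fy=2),cv2.resize(d["color"][140:320,80:280],None,fx=2,fy=2)]))
np.save("w4.npy",dict(P=w["P"],cx=w["cx"],cy=w["cy"],fov_y=w["fov_y"],color=w["color"]),allow_pickle=True)
```

```text
shift [-0.0319  0.0078 -0.0084] turn [-0.0019 -0.0002  0.0735]
[ 0.49087677 -0.13311166  0.17164921]
```

View pics/w4.png

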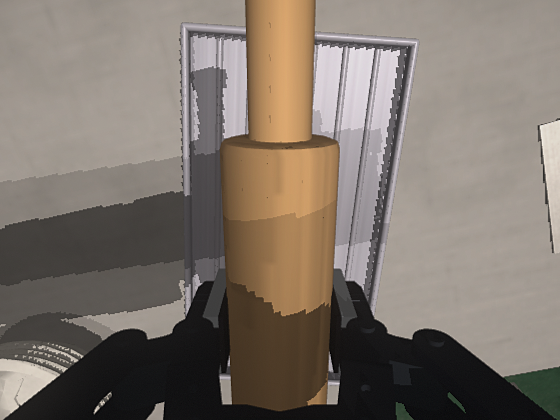

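The wrist view shows the tray's far corners at (184,27) and (415,41). The rims run down to about (190,290) on the left and (375,300) on the right.

Run:
```python
from h import *
c=np.load("w4.npy",allow_pickle=True).item()
A,B,C,D=[ray(c,*p,.019) for p in [(184,27),(415,41),(190,290),(375,300)]]
g=lambda d:np.arctan2(d[1],d[0])
print(A,B,np.linalg.norm(A-B),g(B-A),g(A-C)-np.pi/2,g(B-D)-np.pi/2)
for yaw in (g(B-A),-.31):
    Y=np.array([-np.sin(yaw),np.cos(yaw),0]); print((A+B)/2-.155*Y)
```

```text
[0.45366693 0.00246806 0.019     ] [ 0.61217707 -0.04424442  0.019     ] 0.16524987575738972 -0.28658469018080157 -0.28524664875896755 -0.2872122259873042
[ 0.48910693 -0.16956649  0.019     ]
[ 0.48563791 -0.16849988  0.019     ]
```

```bash
python3 -c "
from h import *
goal(.489,-.168,.05,-.287)"
```

```text
shift [-0.0373  0.006   0.1224] turn [-0.0007 -0.0005  0.0561]
```

{"name": "step_arm", "arguments": {"commands": [[[-1,-0.018,0.003,0.01,0,0,0.028],[-1,-0.037,0.006,0.025,0,0,0.056],[-1,-0.037,0.006,0.045,0,0,0.056],[-1,-0.037,0.006,0.065,0,0,0.056],[-1,-0.037,0.006,0.085,0,0,0.056],[-1,-0.037,0.006,0.1,0,0,0.056],[-1,-0.037,0.006,0.112,0,0,0.056],[-1,-0.037,0.006,0.12,0,0,0.056],[-1,-0.037,0.006,0.122,0,0,0.056],[-1,-0.037,0.006,0.122,0,0,0.056]]]}}

```text
time: 8.35
position: [0.4891, -0.1689, 0.0507]
orientation: [-0.0, 0.801, 0.598, -0.0]
force: [0.1, 0.4, -0.4]
grip_width: 0.0363
finger_force: 70.8
```

```bash
python3 -c "
from h import *
goal(.489,-.168,.006,-.287)"
```

```text
shift [ 0.0008 -0.0003  0.0447] turn [-0.0004 -0.0001 -0.0015]
```

{"name": "step_arm", "arguments": {"commands": [[[-1,0,0,0.008,0,0,0],[-1,0,0,0.016,0,0,0],[-1,0,0,0.022,0,0,0],[-1,0,0,0.028,0,0,0],[-1,0,0,0.033,0,0,0],[-1,0,0,0.037,0,0,0],[-1,0,0,0.04,0,0,0],[-1,0,0,0.042,0,0,0],[-1,0,0,0.042,0,0,0],[-1,0,0,0.042,0,0,0]]]}}

```text
time: 9.18
position: [0.4891, -0.1691, 0.009]
orientation: [0.0, 0.802, 0.598, 0.0]
force: [-0.1, -0.2, -1.9]
grip_width: 0.0363
finger_force: 70.8
```

{"name": "step_arm", "arguments": {"commands": [[[-1,0,0,0.001,0,0,0],[-1,0,0,0.002,0,0,0],[-1,0,0,0.003,0,0,0],[-1,0,0,0.004,0,0,0],[-1,0,0,0.004,0,0,0]]]}}

```text
time: 9.6
position: [0.4889, -0.1691, 0.0047]
orientation: [-0.0, 0.802, 0.598, -0.0]
force: [1.0, 0.1, -2.2]
grip_width: 0.0364
finger_force: 70.8
```

{"name": "step_arm", "arguments": {"commands": [[[-1,0,0,0.001,0,0,0],[-1,0,0,0.002,0,0,0],[-1,0,0,0.002,0,0,0],[-1,0,0,0.002,0,0,0]]]}}

```text
time: 9.93
position: [0.489, -0.1691, 0.0028]
orientation: [-0.0, 0.802, 0.598, 0.0]
force: [0.5, 0.6, -2.1]
grip_width: 0.0358
finger_force: 70.8
```

{"name": "step_arm", "arguments": {"commands": [[[-1,0,0,0.001,0,0,0],[-1,0,0,0.002,0,0,0],[-1,0,0,0.002,0,0,0],[-1,0,0,0.002,0,0,0]]]}}

```text
time: 10.27
position: [0.4893, -0.1692, 0.0021]
orientation: [0.0, 0.802, 0.598, -0.0]
force: [-7.0, 2.0, 16.2]
grip_width: 0.0364
finger_force: 80.6
```

The pin has touched the ribs. I ease off the grip, then open.

{"name": "step_arm", "arguments": {"commands": [[[-1,0,0,-0.001,0,0,0],[-1,0,0,-0.001,0,0,0],[-1,0,0,-0.001,0,0,0]]], "force": 20}}

```text
time: 10.52
position: [0.4893, -0.1693, 0.0022]
orientation: [0.0, 0.802, 0.598, 0.0]
force: [-1.2, 0.6, 4.6]
grip_width: 0.0361
finger_force: 74.4
```

{"name": "step_arm", "arguments": {"commands": [[[0,0,0,0,0,0,0],[0.1,0,0,0,0,0,0],[0.2,0,0,0,0,0,0],[0.3,0,0,0,0,0,0],[0.4,0,0,0,0,0,0],[0.4,0,0,0,0,0,0],[0.4,0,0,0,0,0,0]]]}}

```text
time: 11.1
position: [0.4891, -0.1692, 0.0019]
orientation: [0.0, 0.802, 0.598, 0.0]
force: [0.1, -0.1, 0.0]
grip_width: 0.0596
finger_force: 0.0
```

{"name": "step_arm", "arguments": {"commands": [[[0.5,0,0,-0.005,0,0,0],[0.6,0,0,-0.015,0,0,0],[0.6,0,0,-0.03,0,0,0],[0.6,0,0,-0.05,0,0,0],[0.6,0,0,-0.075,0,0,0],[0.6,0,0,-0.1,0,0,0],[0.6,0,0,-0.125,0,0,0],[0.6,0,0,-0.15,0,0,0],[0.6,0,0,-0.16,0,0,0],[0.6,0,0,-0.16,0,0,0]]]}}

```text
time: 11.93
position: [0.4905, -0.1695, 0.1651]
orientation: [0.002, 0.802, 0.598, 0.001]
force: [-0.3, 0.2, -0.5]
grip_width: 0.0683
finger_force: 0.0
```

Run:
```python
from h import *
w=shot("wrist"); cv2.imwrite("pics/w5.png",w["color"]); print(proj(w,(.489,-.169,.021)))
d=shot("side"); print(recognise(d,"pin"))
np.save("w5.npy",dict(P=w["P"],cx=w["cx"],cy=w["cy"],fov_y=w["fov_y"],color=w["color"]),allow_pickle=True)
```

```text
(np.float64(275.8350521787168), np.float64(194.38665512053174))
[{'box': [129.3, 202.1, 104.0, 26.8], 'p': 0.85}]
```

View pics/w5.png

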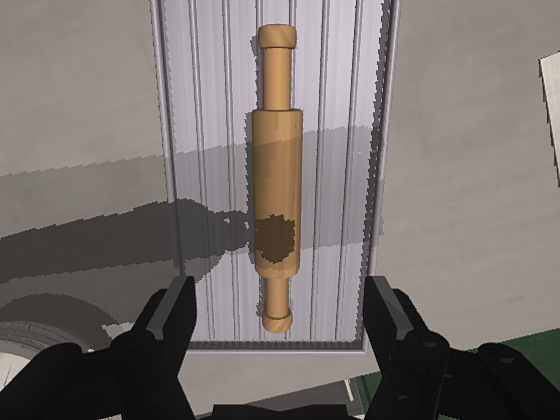

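The picture shows the pin at rest along the middle of the tray, with its knobs at (277,36) and (277,322) and its barrel centred at about column 277. The projected tray middle is at column 276.

```bash
python3 -c "
from h import *
print(order.sign_off())"
```

```text
the job is handed in; nothing more can be done
None
```

I rolled the pin out through the open front of the clips, laid it along the middle of the drain tray, let go and handed the job in; the hand-in returned no verdict.

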